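# Find the access cover that rocks and push it open

## Robot

A 7-joint arm with a two-finger parallel gripper is mounted at the origin on a cart in front of the work surface, level with it; the furniture and walls round the work are solid. World frame = base frame: x ahead of the robot, y to its left, z up, the work surface at z = 0. Lengths are in m, angles in rad, forces in N, time in s.
With the tool pointing down it reaches from about 0.425 to 0.875 m from the base axis. Payload 8.4 kg.
Tool frame: the origin (TCP) lies at the very end of the fingers, on their centre line; the grasp point (between the pads) lies 19 mm behind it; x points along the fingers, y is the direction in which the jaws open and shut, and the axes are right-handed (so a half turn about x gives the same grasp; the last joint's range is limited). The gripper opens to 85 mm and grips with 20 to 120 N. Pads are 22 mm wide; open, the fingers measure 114 mm over their backs; the gripper's body (76 mm by 85 mm) begins 54 mm behind the grasp point. The pads swing forward as they close: fully open they stand 13 mm farther back than shut.
Start: joints at [1.087, 0.333, 0.04, 1.465, -0.013, 1.343, -0.059], TCP at [0.244, -0.602, 0.208] pointing down, gripper open.
Joint ranges: [-2.58, 2.58], [-0.38, 2.09], [-1.3, 1.39], [0.25, 2.4], [-1.5, 4.64], [0.08, 2.09], [-2.65, 2.65]. Speed limits (rad/s): [2.22, 2.22, 2.79, 2.79, 3.14, 3.14, 3.14].

## Interface

Orientations are given as a rotation vector (axis times angle).
In Python, from bench import readout, get_image, get_calibration, ticket gives the robot as it stands.
- The arm moves only by the shell command python3 -m handwheel 'ROWS' [OPENING] [FORCE]. ROWS is JSON, one flat list of numbers, 4 for each row, row after row: the shift along the tool's x, y, z in m, then the turn about the tool's x in rad. A call has 1 to 5 rows; each row is the pose to reach, as a shift and turn from the pose commanded when the call began, along the tool's axes at that moment; what a row does not reach only later rows make up. A row lasts 1/8 s, in which the tool goes at most 62.5 mm and 10.7 degrees, less where a joint would pass 70% of its speed; a pose out of reach is approached as far as the arm can. A call with a gripper value outside its range is refused whole. OPENING is the closure in counts, from 0 (fully open) to 255 (shut), set as the call begins (- or left out, the last holds). The fingers move at their own pace and stop on an object; FORCE is the grip in N (left out, the last holds). Time passes only in rows, so rows that repeat a pose let the fingers close. It gives the time, the measured TCP pose, the force and the opening at its end, in the units of the state.
- readout.get_state(): the state, without advancing time (a new reading comes with each control period).
- get_image(name): name is "scene" or "top"; returns (picture, depth): 480x640x3 uint8, red, green, blue; 480x640 float32, m along the optical axis (not along the pixel's ray), 0 where there is no reading.
- get_calibration(name): a dict with "fx", "fy", "cx", "cy" (pixels), "cam_to_world" (4x4, takes a point from camera to world coordinates). Camera axes: x right, y down, z forward; pixel columns grow to the right and rows downward; lengths in m; the calibration is good to about 2 mm. A picture is of the moment at which its call begins. get_calibration takes no time and is no camera call.
- ticket.finish_job(): hands the job in, once; it reports no verdict.
The state is a dict: "clock": time; "q": joint angles; "joint_velocities": joint speeds; "joint_torque": joint torques, N m; "eef_pos": TCP position; "ee_rot": TCP orientation; "contact_force": force on the tool from outside, world axes, zero at the start; "wrist_torque": the same for the moment, N m; "gripper_width": finger opening in m.
Only numpy, scipy, OpenCV 4.12 (cv2) and the standard library are available. Lean on these libraries where they do the work, as an engineer would, in place of code of your own. Each camera call takes 0.05 s, during which the arm holds its last target. There are 200 camera calls.

## Task

One of the four identical access covers on top of the service box has come off its catch. Press the covers gently on their grip-line ends, one after another, until you find the one that rocks, then push that end down into the box until the cover is fully open against its stop, and leave it standing open. Work only by pressing and pushing with the fingers: pick nothing up, never push hard (40 N is too much), and leave the bottles and the bur block around the box where they stand.

Things in the scene. Friction and masses are not known exactly. Their poses are not given: they have to be found in the camera images.
- service_box: white open-topped box fixed to the worktop, 150 (x) x 420 (y) x 80 mm high, turned up to 13 degrees either way: four bays in a row along its y, 100 mm apart, each closed by an identical grey cover flush with the top. Origin: centre of its underside, on the worktop; x to its far long side, y left, z up. Which bay holds the loose cover changes every time and cannot be seen
- bay_1 (a point): bay 1 of 4 (leftmost, +y): centre of the upper face of its shut cover, above its pivot line; axes as the box. Every cover is a flat plate 110 (x) x 90 (y) x 6 mm on a pivot line along y under its middle, 3 mm below the top face; its -x end has four thin dark grip lines (36 to 48 mm from the pivot line), its +x end a small round steel catch
- bay_2 (a point): bay 2 of 4 (second from left): centre of the upper face of its shut cover, above its pivot line; axes as the box. Each bay's opening is 114 (x) x 94 (y) mm; under the grip-line half it is free down to the box floor, 75 mm below the top; under the other half stand two pipe stubs 40 mm high
- bay_3 (a point): bay 3 of 4 (third from left): centre of the upper face of its shut cover, above its pivot line; axes as the box. The three sound covers sit on springy gaskets: pressed at the grip lines they give less than 2 mm and come back
- bay_4 (a point): bay 4 of 4 (rightmost, -y): centre of the upper face of its shut cover, above its pivot line; axes as the box
- loose_cover (a joint): turn in rad of the one loose cover, wherever it lies: 0 flush, positive with the grip-line end down in the box and the catch end up, 1.20 fully open against its stop, -0.10 with the catch end pressed down (it dips only 4 to 5 mm). It turns against a light steady friction (about 1.5 N pressed 40 mm from the pivot) and stays where it is left
- bond_bottle: small dropper bottle with a white cap, 23 x 23 x 55 mm, standing loose left of the box; origin: centre of its underside; bystander
- bur_block: white block with small burs standing in it, 34 x 62 x 34 mm, loose on the worktop in front of the box; origin: centre of its underside; bystander
- drop_bottle: brown dropper bottle with a black teat, 33 x 33 x 102 mm, standing loose right of the box; origin: centre of its underside; bystander

How it is judged:
On the way:
1. the loose cover has been made to rock under a finger (value of joint loose_cover above 0.05 rad and contact force between the fingers and anything else above 0.2 N).
At the end, for the whole second after the job is handed in: the loose cover stands open by at least 1.08 rad (its stop is at 1.20) and at rest; the three bystanders stand upright within 20 mm of where they were (value of joint loose_cover above 1.08 rad and velocity of joint loose_cover between -0.1 and 0.1 rad/s and distance of each of bond_bottle, bur_block, drop_bottle from where it was at the start of the episode below 0.02 m and angle between each of bond_bottle, bur_block, drop_bottle's own z axis and vertical below 0.2 rad); the robot touches nothing.
It fails at once if the fingers or the arm press on anything with more than 40 N (contact force between any of the fingers, the arm and anything else above 40 N).
It fails at once if a bystander is pushed over, shoved or picked up (distance of any of bond_bottle, bur_block, drop_bottle from where it was at the start of the episode above 0.02 m).
It also fails if it takes over 48 s, if anything falls off the work surface, if the arm or the gripper's body presses on something with over 40 N, if the wrist force passes 120 N, or if a joint passes its speed limit or range.

## Working session

There is one attempt and no reset: what is moved stays moved. The work goes in short steps, Python scripts to look and compute and a shell command to move; the robot and the scene stay as the last step left them, time stands still between calls to the robot, and variables do not carry over. Pictures are saved under pics/ and viewed, about 8 in all and at most 12, crops included, and the job is handed in when it is done.

```bash
mkdir -p pics
python3 - <<'E'
from bench import readout,get_image,get_calibration
import cv2,numpy as np
s=readout.get_state();print(s)
for n in("top","scene"):
    p,d=get_image(n);np.savez(f'{n}.npz',p=p,d=d);cv2.imwrite(f'pics/{n}0.png',p[:,:,::-1]);print(n,get_calibration(n))
E
```

```text
{'clock': 0.0, 'q': array([ 1.08680909,  0.33391028,  0.03985533,  1.46626923, -0.01340746,
        1.34329658, -0.05848853]), 'joint_velocities': array([ 1.58339704e-03,  3.81559715e-04,  2.64876617e-04, -1.15045744e-03,
        4.88122571e-05, -1.10741465e-04,  7.58491335e-05]), 'joint_torque': array([ 4.25732442e-04, -6.58553123e+01,  1.36569612e+00, -4.05562127e+01,
        1.67431694e-02,  1.24595987e-02,  3.25495641e-06]), 'eef_pos': array([ 0.24378485, -0.60202081,  0.20712244]), 'ee_rot': array([ 2.01086952,  0.39341965, -2.01169647]), 'contact_force': array([-0.00596271,  0.60879115, -0.33083162]), 'wrist_torque': array([-0.01079524, -0.01207535,  0.03845703]), 'gripper_width': 0.08537521037780195}
top {'fx': 462.4738737512742, 'fy': 462.4738737512742, 'cx': 316.1630623558104, 'cy': 239.77506503824725, 'cam_to_world': array([[ 5.36587330e-03, -9.97548829e-01,  6.97677699e-02,
         4.46475697e-01],
       [-9.99985114e-01, -5.28372343e-03,  1.36196564e-03,
         2.47408970e-03],
       [-9.89993625e-04, -6.97740394e-02, -9.97562331e-01,
         1.26158663e+00],
       [ 0.00000000e+00,  0.00000000e+00,  0.00000000e+00,
         1.00000000e+00]])}
scene {'fx': 449.1718395278148, 'fy': 449.1718395278148, 'cx': 322.03061866832365, 'cy': 242.47706977940203, 'cam_to_world': array([[ 0.88867126, -0.35638073,  0.28854146,  0.25972706],
       [-0.45827504, -0.6686844 ,  0.58552981, -0.49007214],
       [-0.01572837, -0.65257487, -0.757561  ,  0.73693733],
       [ 0.        ,  0.        ,  0.        ,  1.        ]])}
```

View pics/top0.png

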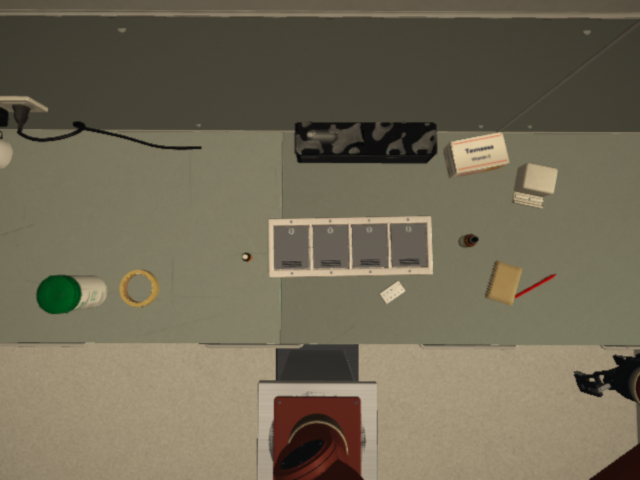

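View pics/scene0.png

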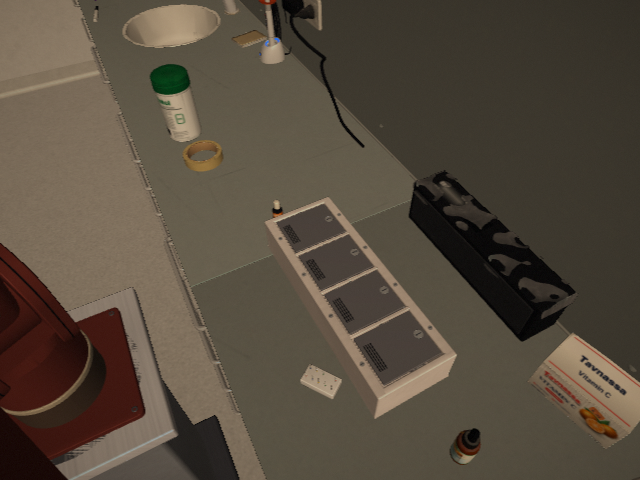

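The top view shows the box with its corners at about (269,219), (431,217), (433,273) and (271,277). The four covers sit near u = 291, 331, 370 and 409, with grip lines at v ≈ 264. The bottles are at (246,257) and (470,240), and the bur block is at (392,292). The scene view agrees.

```bash
cat > h.py <<'E'
import numpy as np,cv2
from scipy.spatial.transform import Rotation as R
from bench import readout,get_image,get_calibration
def ray(n,uv,z):
    c=get_calibration(n);T=c["cam_to_world"]
    d=T[:3,:3]@np.array([(uv[0]-c["cx"])/c["fx"],(uv[1]-c["cy"])/c["fy"],1]);o=T[:3,3]
    return o+d*(z-o[2])/d[2]
def axes():
    s=readout.get_state();return s,R.from_rotvec(s["ee_rot"]).as_matrix()
E
python3 - <<'E'
from h import *
p=np.load('top.npz')['p'];g=p.astype(int)
roi=np.zeros(p.shape[:2],np.uint8);roi[205:285,258:445]=1
m=((g.min(2)>135)&(roi>0)).astype(np.uint8)
c=max(cv2.findContours(m,0,1)[0],key=cv2.contourArea)
r=cv2.minAreaRect(c);bp=cv2.boxPoints(r);print(r)
W=np.array([ray("top",b,.08) for b in bp]);print(W, np.linalg.norm(np.diff(W,axis=0),axis=1))
# covers: dark regions inside
cov=((m==0)).astype(np.uint8);f=np.zeros_like(m);cv2.drawContours(f,[c],-1,1,-1);cov&=f
C=[]
for k in cv2.findContours(cov,0,1)[0]:
    if cv2.contourArea(k)>500:
        q=cv2.minAreaRect(k);w=ray("top",q[0],.08);print(q,w);C.append(w)
C=np.array(sorted(C,key=lambda a:-a[1]));d=C[0]-C[-1];yaw=np.arctan2(-d[0],d[1]);print("yaw deg",np.degrees(yaw))
ex=np.array([np.cos(yaw),np.sin(yaw),0])
s,A=axes();print(A)
for i,w in enumerate(C):
    t=w-.042*ex;print(i+1,w,"grip",t,"toolshift",A.T@(t-s["eef_pos"]))
for n,uv in dict(bond=(246,257),bur=(392,292),drop=(470,240)).items(): print(n,ray("top",uv,.05))
E
```

```text
((350.2773742675781, 246.3109130859375), (57.14910125732422, 163.11526489257812), 88.99491119384766)
[[ 0.58153003  0.12752876  0.08      ]
 [ 0.59112437 -0.29150099  0.08      ]
 [ 0.44468285 -0.29229625  0.08      ]
 [ 0.43518297  0.12313099  0.08      ]] [0.41913957 0.14644368 0.41553585]
((291.5, 247.5), (45.0, 37.0), 90.0) [0.50896879 0.06707605 0.08      ]
((330.0, 246.5), (45.0, 38.0), 90.0) [ 0.51205384 -0.03140645  0.08      ]
((389.143310546875, 245.4491729736328), (45.93381118774414, 77.56257629394531), 88.8982925415039) [ 0.51554994 -0.18271357  0.08      ]
yaw deg 1.5092108163725926
[[-6.57239770e-04  3.75364338e-01 -9.26877113e-01]
 [ 1.37723030e-03 -9.26876094e-01 -3.75364902e-01]
 [-9.99998836e-01 -1.52322798e-03  9.22166918e-05]]
1 [0.50896879 0.06707605 0.08      ] grip [0.46698336 0.06596987 0.08      ] toolshift [ 0.12797088 -0.53518853 -0.45762484]
2 [ 0.51205384 -0.03140645  0.08      ] grip [ 0.47006841 -0.03251263  0.08      ] toolshift [ 0.12783322 -0.44274943 -0.42351743]
3 [ 0.51554994 -0.18271357  0.08      ] grip [ 0.47356451 -0.18381975  0.08      ] toolshift [ 0.12762253 -0.30119417 -0.36996251]
bond [0.48500348 0.18769387 0.05      ]
bur [ 0.39587181 -0.19417095  0.05      ]
drop [ 0.5327591  -0.39972843  0.05      ]
```

```bash
python3 -m handwheel '[0,-0.03,-0.042,0.07, 0,-0.06,-0.084,0.14, 0,-0.09,-0.126,0.21, 0,-0.12,-0.168,0.28, 0,-0.15,-0.21,0.36]' 255 20
cat > to.py <<'E'
import sys
from h import *
s,A=axes()
ex=np.array([.9997,.0245,0]);ey=np.array([-.0245,.9997,0]);c=np.array([.513,-.083,.08])
print("tool shift to box x %s y %s z %s:"%tuple(sys.argv[2:5]) if 0 else "", end="")
b=int(sys.argv[1]);dx,dz=map(float,sys.argv[2:4])
t=c+ey*(.25-.1*b)+ex*dx+[0,0,dz]
yaw=np.arctan2(A[:3,1]@ex,-(A[:3,1]@ey))
print("shift",(A.T@(t-s["eef_pos"])).round(4),"yawerr",yaw.round(3),"pos",s["eef_pos"].round(4),"F",s["contact_force"].round(2),"t",s["clock"],"w",s["gripper_width"],"q",s["q"].round(2))
l=(s["eef_pos"]-c-ey*(.25-.1*b));print("rel bay",(l@ex).round(4),(l@ey).round(4),l[2].round(4))
E
python3 to.py 4 -.042 .04
```

```text
clock: 0.72
eef_pos: [0.3829, -0.3829, 0.2078]
ee_rot: [2.21, 0.025, -2.211]
contact_force: [0.7, -0.4, 0.7]
gripper_width: 0.0
shift [ 0.0878 -0.1468 -0.0952] yawerr -0.002 pos [ 0.3829 -0.3829  0.2078] F [ 0.74 -0.36  0.69] t 0.725 w 2.7469226170692534e-05 q [ 0.78  0.12 -0.08  1.73  0.01  1.3  -0.85]
rel bay -0.1375 -0.1467 0.1278
```

```bash
python3 -m handwheel '[0.02,-0.049,-0.032,0, 0.045,-0.098,-0.063,0, 0.065,-0.147,-0.095,0, 0.088,-0.147,-0.095,0, 0.088,-0.147,-0.095,0]'
python3 to.py 4 -.042 .004
```

```text
clock: 1.35
eef_pos: [0.4724, -0.2344, 0.1183]
ee_rot: [2.205, 0.03, -2.213]
contact_force: [-0.3, -1.3, 0.2]
gripper_width: 0.0001
shift [ 0.0343 -0.0003 -0.0024] yawerr 0.001 pos [ 0.4724 -0.2344  0.1183] F [-0.29 -1.35  0.22] t 1.35 w 0.00014050265561495317 q [ 0.58  0.17 -0.23  1.86  0.04  1.12 -1.2 ]
rel bay -0.0443 -0.0003 0.0383
```

```bash
python3 -m handwheel '[0.02,0,-0.002,0, 0.032,0,-0.002,0, 0.035,0,-0.002,0, 0.037,0,-0.002,0, 0.037,0,-0.002,0]'
python3 -m handwheel '[0.001,0,0,0, 0.001,0,0,0]'
python3 -m handwheel '[0.001,0,0,0, 0.001,0,0,0]'
python3 to.py 4 -.042 .0
```

```text
clock: 1.98
eef_pos: [0.4758, -0.2354, 0.0835]
ee_rot: [2.21, 0.027, -2.208]
contact_force: [0.0, -0.8, 0.7]
gripper_width: 0.0002
clock: 2.22
eef_pos: [0.4757, -0.2352, 0.0822]
ee_rot: [2.209, 0.027, -2.209]
contact_force: [-0.2, -0.7, -0.4]
gripper_width: 0.0
clock: 2.48
eef_pos: [0.4756, -0.2352, 0.081]
ee_rot: [2.209, 0.028, -2.209]
contact_force: [-0.3, 0.2, 0.3]
gripper_width: 0.0001
shift [ 0.001  -0.0012  0.0009] yawerr 0.0 pos [ 0.4756 -0.2352  0.081 ] F [-0.33  0.16  0.32] t 2.475 w 0.0001468766844597238 q [ 0.58  0.21 -0.23  1.9   0.05  1.04 -1.22]
rel bay -0.0411 -0.0012 0.001
```

```bash
for i in 1; do python3 -m handwheel '[0.001,0,0,0, 0.001,0,0,0]'; python3 -m handwheel '[0.001,0,0,0, 0.001,0,0,0]'; python3 -m handwheel '[0.001,0,0,0, 0.001,0,0,0]';done | grep -v rot
```

```text
clock: 2.72
eef_pos: [0.4756, -0.2352, 0.0799]
contact_force: [-0.1, -0.7, -0.4]
gripper_width: 0.0
clock: 2.98
eef_pos: [0.4756, -0.2352, 0.0789]
contact_force: [-1.6, -0.0, -0.1]
gripper_width: -0.0001
clock: 3.22
eef_pos: [0.4756, -0.2352, 0.0779]
contact_force: [0.4, -0.7, 0.3]
gripper_width: 0.0001
```

```bash
for i in 1; do python3 -m handwheel '[0.001,0,0,0, 0.001,0,0,0]'; python3 -m handwheel '[0.001,0,0,0, 0.001,0,0,0]'; python3 -m handwheel '[0.001,0,0,0, 0.001,0,0,0]';done | grep -v rot
```

```text
clock: 3.48
eef_pos: [0.4756, -0.2352, 0.0769]
contact_force: [-0.4, 0.3, -0.0]
gripper_width: -0.0
clock: 3.72
eef_pos: [0.4756, -0.2352, 0.076]
contact_force: [0.6, -0.2, -0.3]
gripper_width: -0.0001
clock: 3.98
eef_pos: [0.4756, -0.2352, 0.0749]
contact_force: [0.7, 0.1, 0.2]
gripper_width: 0.0001
```

```bash
python3 -m handwheel '[0.002,0,0,0, 0.002,0,0,0]'|grep -v rot
python3 - <<'E'
from h import *
p,d=get_image("scene");cv2.imwrite('pics/s1.png',cv2.resize(p[180:430,250:470,::-1],None,fx=2.4,fy=2.4,interpolation=3))
from bench import readout
F=[]
E
```

```text
clock: 4.22
eef_pos: [0.4755, -0.2352, 0.0728]
contact_force: [-0.4, 0.8, 0.5]
gripper_width: 0.0003
```

View pics/s1.png

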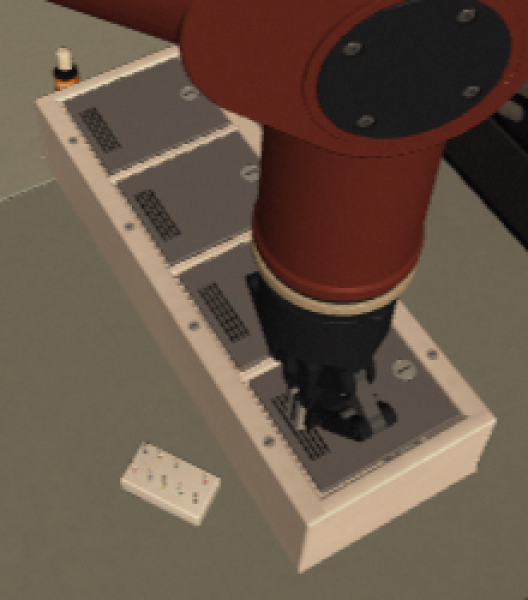

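The finger is on bay 4's grip lines, near (300,410) in the crop, and the wrist force shows almost nothing. I'll use depth to check whether the cover has tilted.

```bash
cat > tilt.py <<'E'
from h import *
import sys
ex=np.array([.9997,.0245,0]);ey=np.array([-.0245,.9997,0]);c=np.array([.513,-.083,.0])
for n in ("scene","top"):
    p,d=get_image(n);K=get_calibration(n);v,u=np.mgrid[:480,:640]
    P=np.stack([(u-K["cx"])/K["fx"]*d,(v-K["cy"])/K["fy"]*d,d],-1)@K["cam_to_world"][:3,:3].T+K["cam_to_world"][:3,3]
    for b in (1,2,3,4):
        l=P-c-ey*(.25-.1*b);X=l@ex;Y=l@ey;Z=P[...,2]
        o=[]
        for x0 in (-.045,-.025,0,.02,.035,.045):
            m=(d>0)&(abs(X-x0)<.006)&(abs(Y)<.04)&(Z<.15)
            o.append(f"{np.median(Z[m])*1000:.1f}({m.sum()})" if m.any() else "-")
        print(n,b,o)
E
python3 tilt.py
```

```text
scene 1 ['79.6(186)', '79.6(182)', '79.5(174)', '79.5(174)', '79.6(174)', '79.7(167)']
scene 2 ['79.8(227)', '79.6(223)', '79.5(213)', '79.6(205)', '79.7(159)', '79.6(114)']
scene 3 ['79.7(287)', '79.6(214)', '79.5(41)', '-', '-', '-']
scene 4 ['80.3(418)', '79.4(123)', '79.5(61)', '79.7(168)', '79.7(263)', '79.9(274)']
top 1 ['80.3(155)', '80.2(152)', '80.6(147)', '80.1(140)', '80.1(143)', '80.3(147)']
top 2 ['80.3(147)', '80.0(139)', '80.1(140)', '79.9(151)', '80.6(155)', '80.3(152)']
top 3 ['80.4(140)', '80.3(140)', '79.8(152)', '79.9(156)', '80.3(146)', '80.3(141)']
top 4 ['8.9(6)', '78.6(30)', '79.9(99)', '80.3(128)', '80.2(142)', '80.3(141)']
```

Run:
```python
from h import *
p,d=get_image("scene");K=get_calibration("scene");v,u=np.mgrid[:480,:640]
P=np.stack([(u-K["cx"])/K["fx"]*d,(v-K["cy"])/K["fy"]*d,d],-1)@K["cam_to_world"][:3,:3].T+K["cam_to_world"][:3,3]
s,A=axes();T=s["eef_pos"];t=K["cam_to_world"];q=t[:3,:3].T@(T-t[:3,3]);uv=q[:2]/q[2]*K["fx"]+[K["cx"],K["cy"]];print("tcp px",uv,T)
m=(abs(P[...,0]-T[0])<.08)&(abs(P[...,1]-T[1])<.08)&(P[...,2]>.083)
for z in np.arange(.083,.16,.006):
    k=m&(P[...,2]>=z)&(P[...,2]<z+.006)
    if k.any(): print(z.round(3),k.sum(),P[k].min(0).round(3),P[k].max(0).round(3))
c=p[310:390,345:445,::-1].copy();c=cv2.resize(c,None,fx=7,fy=7,interpolation=cv2.INTER_NEAREST)
c=cv2.convertScaleAbs(c,alpha=1.8,beta=20)
cv2.circle(c,(int((uv[0]-345)*7),int((uv[1]-310)*7)),5,(0,0,255),2);cv2.imwrite('pics/s2.png',c)
```

```text
tcp px [375.82419482 359.33983729] [ 0.47567085 -0.23524583  0.07304516]
0.083 2 [ 0.483 -0.274  0.083] [ 0.553 -0.229  0.083]
0.095 5 [ 0.466 -0.243  0.098] [ 0.469 -0.231  0.1  ]
0.101 19 [ 0.465 -0.247  0.101] [ 0.47  -0.225  0.107]
0.107 29 [ 0.465 -0.25   0.107] [ 0.475 -0.223  0.113]
0.113 25 [ 0.464 -0.25   0.113] [ 0.472 -0.223  0.119]
0.119 20 [ 0.465 -0.25   0.119] [ 0.471 -0.231  0.124]
0.125 20 [ 0.465 -0.251  0.125] [ 0.471 -0.231  0.131]
0.131 16 [ 0.463 -0.25   0.131] [ 0.47  -0.227  0.137]
0.137 30 [ 0.463 -0.264  0.138] [ 0.47  -0.211  0.143]
0.143 68 [ 0.462 -0.271  0.143] [ 0.481 -0.203  0.149]
0.149 121 [ 0.462 -0.272  0.149] [ 0.488 -0.198  0.155]
0.155 43 [ 0.461 -0.279  0.155] [ 0.486 -0.193  0.161]
```

View pics/s2.png

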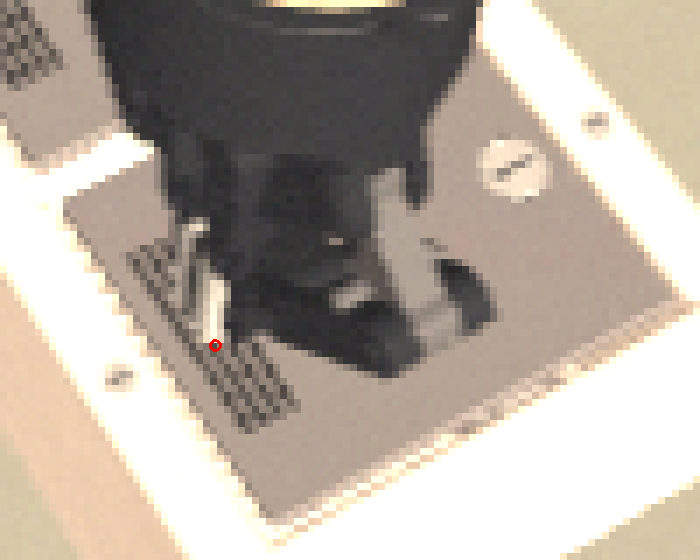

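```bash
python3 - <<'E'
from h import *
p,d=get_image("scene");K=get_calibration("scene");v,u=np.mgrid[:480,:640]
P=np.stack([(u-K["cx"])/K["fx"]*d,(v-K["cy"])/K["fy"]*d,d],-1)@K["cam_to_world"][:3,:3].T+K["cam_to_world"][:3,3]
for r in range(344,366,1): print(r,[("%d/%d"%(P[r,c,2]*1000,p[r,c].mean()) if d[r,c] else "-") for c in range(368,384)])
E
python3 -m handwheel '[0,0,0,0]'
```

```text
344 ['77/52', '79/57', '108/53', '123/78', '129/59', '133/25', '138/17', '143/12', '147/13', '163/18', '165/24', '164/24', '160/25', '159/25', '157/23', '149/21']
345 ['81/44', '81/37', '105/56', '124/78', '126/54', '-', '132/20', '139/15', '144/16', '161/20', '161/25', '160/25', '157/25', '154/24', '153/21', '151/17']
346 ['78/60', '81/29', '104/55', '121/69', '123/44', '129/29', '130/34', '142/20', '141/19', '146/18', '147/17', '153/19', '153/26', '151/24', '148/18', '147/18']
347 ['82/53', '79/52', '81/61', '117/70', '119/43', '125/51', '128/56', '139/20', '142/24', '143/20', '145/15', '150/20', '149/24', '145/19', '146/17', '150/16']
348 ['80/53', '79/78', '112/78', '114/61', '120/31', '123/51', '125/62', '129/36', '140/20', '141/17', '144/19', '148/23', '145/24', '140/19', '142/14', '146/15']
349 ['80/45', '79/62', '108/77', '111/59', '117/25', '119/56', '123/77', '130/75', '127/52', '137/16', '140/21', '142/21', '141/18', '139/17', '140/17', '143/14']
350 ['78/58', '79/40', '106/69', '108/58', '113/28', '119/55', '120/85', '125/112', '123/109', '125/51', '139/17', '127/16', '13
[... 1806 characters left out ...]
', '78/81', '79/81', '82/66', '79/45', '78/64', '78/59', '79/34', '78/63', '81/57', '81/29', '81/62', '78/57', '80/30']
363 ['5/115', '74/93', '79/79', '81/80', '80/81', '79/81', '78/57', '77/42', '78/60', '79/45', '79/42', '80/53', '80/33', '79/54', '79/65', '78/32']
364 ['78/151', '4/122', '75/68', '78/83', '79/80', '80/81', '79/65', '80/34', '80/52', '80/63', '82/39', '81/57', '79/66', '79/43', '80/63', '78/65']
365 ['78/139', '76/119', '4/84', '79/69', '77/80', '80/82', '80/81', '78/66', '81/45', '80/62', '79/61', '82/36', '77/62', '80/56', '82/30', '80/63']
clock: 4.6
eef_pos: [0.4757, -0.2352, 0.0731]
ee_rot: [2.209, 0.027, -2.209]
contact_force: [-0.4, -0.0, 0.2]
gripper_width: 0.0001
```

The lowest visible finger pixels, near (375,358), lie at z ≈ 0.097, while the reported TCP is at 0.073. The real fingertip is therefore still about 15 mm above the cover, so I'll keep going down carefully.

```bash
python3 -m handwheel '[0.004,0,0,0, 0.008,0,0,0, 0.01,0,0,0,0.01,0,0,0]'|grep -v rot
for i in 1; do python3 -m handwheel '[0.0015,0,0,0, 0.0015,0,0,0]'; python3 -m handwheel '[0.0015,0,0,0, 0.0015,0,0,0]'; python3 -m handwheel '[0.001,0,0,0, 0.001,0,0,0]';done | grep -v -e rot -e width; python3 tilt.py | grep 4
```

```text
clock: 5.1
eef_pos: [0.4755, -0.2351, 0.0627]
contact_force: [-0.9, 0.4, 0.6]
gripper_width: 0.0
clock: 5.35
eef_pos: [0.4756, -0.2352, 0.0615]
contact_force: [0.3, -0.4, 0.4]
clock: 5.6
eef_pos: [0.4756, -0.2352, 0.0599]
contact_force: [0.1, 0.2, -0.1]
clock: 5.85
eef_pos: [0.4756, -0.2352, 0.0589]
contact_force: [-0.6, 0.1, 0.5]
scene 1 ['79.7(184)', '79.4(180)', '79.4(181)', '79.6(168)', '79.3(160)', '79.8(46)']
scene 2 ['79.6(231)', '79.5(223)', '79.8(215)', '79.4(210)', '79.6(158)', '79.6(108)']
scene 3 ['79.6(277)', '79.5(172)', '79.7(24)', '-', '-', '-']
scene 4 ['80.5(415)', '79.7(60)', '79.5(35)', '79.5(207)', '79.7(247)', '79.7(260)']
top 1 ['80.2(153)', '80.2(151)', '79.8(143)', '79.8(143)', '80.5(139)', '80.8(147)']
top 2 ['80.1(147)', '80.3(139)', '80.6(140)', '79.9(152)', '80.1(153)', '80.2(149)']
top 3 ['80.6(140)', '80.3(139)', '80.1(150)', '80.3(156)', '80.3(146)', '80.4(142)']
top 4 ['7.9(4)', '79.7(32)', '79.7(95)', '80.1(124)', '80.1(144)', '80.2(141)']
```

```bash
for i in 1; do python3 -m handwheel '[0.001,0,0,0, 0.001,0,0,0]'; python3 -m handwheel '[0.001,0,0,0, 0.001,0,0,0]'; python3 -m handwheel '[0.001,0,0,0, 0.001,0,0,0]';done | grep -v -e rot -e width
```

```text
clock: 6.2
eef_pos: [0.4756, -0.2352, 0.0579]
contact_force: [0.0, 0.0, 0.1]
clock: 6.45
eef_pos: [0.4756, -0.2352, 0.0569]
contact_force: [0.2, 0.7, 0.5]
clock: 6.7
eef_pos: [0.4757, -0.2352, 0.0563]
contact_force: [-0.9, 0.6, 5.2]
```

```bash
python3 -m handwheel '[0.001,0,0,0, 0.001,0,0,0]'| grep -v -e rot -e width
```

```text
clock: 6.95
eef_pos: [0.4757, -0.2353, 0.0556]
contact_force: [-3.9, 0.7, 9.3]
```

Bay 4 gives 9 N for about 1 mm, so it is sound. Contact comes at a TCP height of about 0.057. On to bay 3.

```bash
python3 -m handwheel '[-0.018,0,0,0, -0.018,-0.05,0.0012,0, -0.018,-0.101,0.0025,0, -0.018,-0.101,0.0025,0,-0.005,-0.101,0.0025,0]'| grep -v -e rot -e width
python3 -m handwheel '[0.002,0,0,0,0.002,0,0,0]' | grep -v -e rot -e width
python3 -m handwheel '[0.001,0,0,0,0.001,0,0,0]'| grep -v -e rot -e width
python3 -m handwheel '[0.001,0,0,0,0.001,0,0,0]'| grep -v -e rot -e width
python3 -m handwheel '[0.001,0,0,0,0.001,0,0,0]'| grep -v -e rot -e width
```

```text
clock: 7.58
eef_pos: [0.4719, -0.135, 0.061]
contact_force: [-0.9, -0.6, 0.3]
clock: 7.82
eef_pos: [0.4702, -0.1351, 0.0575]
contact_force: [-0.3, -0.7, -0.7]
clock: 8.07
eef_pos: [0.4707, -0.1346, 0.0571]
contact_force: [1.0, 0.1, 0.0]
clock: 8.32
eef_pos: [0.4708, -0.1345, 0.0563]
contact_force: [-1.7, -0.0, 4.3]
clock: 8.57
eef_pos: [0.4708, -0.1345, 0.0556]
contact_force: [-3.8, -0.2, 8.6]
```

```bash
python3 to.py 3 -.042 -.0248
```

```text
shift [ 0.0004 -0.0004 -0.0015] yawerr 0.0 pos [ 0.4708 -0.1345  0.0556] F [-3.83 -0.16  8.55] t 8.575 w 0.0003511699792174892 q [ 0.46  0.17 -0.3   2.01  0.06  0.97 -1.41]
rel bay -0.0435 -0.0004 -0.0244
```

Bay 3 behaves the same way, so it is sound. Bay 2 next.

```bash
python3 -m handwheel '[-0.018,0,0,0, -0.018,-0.05,0.0005,0, -0.018,-0.1,0.001,0, -0.018,-0.1,0.001,0,-0.005,-0.1,0.001,0]'| grep -v -e rot -e width
python3 -m handwheel '[0.002,0,0,0,0.002,0,0,0]' | grep -v -e rot -e width
python3 -m handwheel '[0.001,0,0,0,0.001,0,0,0]'| grep -v -e rot -e width
python3 -m handwheel '[0.001,0,0,0,0.001,0,0,0]'| grep -v -e rot -e width
python3 -m handwheel '[0.001,0,0,0,0.001,0,0,0]'| grep -v -e rot -e width; python3 to.py 2 -.042 -.0248
```

```text
clock: 9.2
eef_pos: [0.468, -0.0349, 0.0602]
contact_force: [1.0, -0.8, -0.0]
clock: 9.45
eef_pos: [0.4668, -0.0353, 0.0575]
contact_force: [1.3, 0.1, -0.1]
clock: 9.7
eef_pos: [0.4673, -0.0346, 0.0571]
contact_force: [0.1, -0.1, 0.2]
clock: 9.95
eef_pos: [0.4673, -0.0344, 0.0561]
contact_force: [0.8, 0.4, -0.1]
clock: 10.2
eef_pos: [0.4672, -0.0344, 0.055]
contact_force: [0.3, -0.6, 2.2]
shift [-0.0002 -0.0003 -0.0026] yawerr 0.0 pos [ 0.4672 -0.0344  0.055 ] F [ 0.32 -0.58  2.22] t 10.2 w 0.00019187016468789293 q [ 0.34  0.14 -0.39  2.05  0.06  0.96 -1.62]
rel bay -0.0446 -0.0003 -0.025
```

```bash
python3 -m handwheel '[0.001,0,0,0,0.001,0,0,0]'| grep -v -e rot -e width
python3 -m handwheel '[0.001,0,0,0,0.001,0,0,0]'| grep -v -e rot -e width; python3 -m handwheel '[0.001,0,0,0,0.001,0,0,0]'| grep -v -e rot -e width
```

```text
clock: 10.45
eef_pos: [0.4672, -0.0344, 0.054]
contact_force: [-0.2, -0.7, 0.8]
clock: 10.7
eef_pos: [0.4672, -0.0344, 0.053]
contact_force: [0.9, 0.2, 0.5]
clock: 10.95
eef_pos: [0.4672, -0.0343, 0.052]
contact_force: [0.1, -1.1, 0.8]
```

Bay 2 yields 5 mm at about 1 N, so it is the loose one. I'll push it down along its arc.

```bash
python3 -m handwheel '[0.005,0,-0.001,0,0.01,0,-0.003,0,0.015,0,-0.005,0,0.02,0,-0.007,0,0.02,0,-0.007,0]'| grep -v -e rot -e width; python3 tilt.py|grep -e "e 2" -e "p 2"
python3 -m handwheel '[0.004,0,-0.0015,0,0.008,0,-0.003,0,0.008,0,-0.003,0]'| grep -v -e rot -e width; python3 to.py 2 -.042 -.0248
```

```text
clock: 11.58
eef_pos: [0.4742, -0.0341, 0.0316]
contact_force: [-0.6, -0.6, 0.3]
scene 2 ['103.7(288)', '56.9(110)', '82.3(138)', '99.2(277)', '111.8(280)', '113.2(31)']
top 2 ['-', '-', '-', '-', '116.1(56)', '115.4(55)']
clock: 12.05
eef_pos: [0.4769, -0.0341, 0.0236]
contact_force: [0.1, 0.8, 0.7]
shift [-0.0316 -0.0002  0.0072] yawerr 0.0 pos [ 0.4769 -0.0341  0.0236] F [0.14 0.85 0.75] t 12.05 w -0.0004563707871981042 q [ 0.33  0.2  -0.38  2.06  0.09  0.9  -1.65]
rel bay -0.0349 -0.0002 -0.0564
```

```bash
python3 -m handwheel '[0.003,0,-0.0015,0,0.006,0,-0.003,0,0.009,0,-0.004,0,0.009,0,-0.004,0]'| grep -v -e rot -e width
python3 -m handwheel '[0,0,-0.001,0,0,0,-0.001,0]'| grep -v -e rot -e width; python3 -m handwheel '[0,0,-0.001,0,0,0,-0.001,0]'| grep -v -e rot -e width;python3 - <<'E'
from h import *
p,d=get_image("scene");cv2.imwrite('pics/s3.png',cv2.resize(p[150:400,240:460,::-1],None,fx=2.4,fy=2.4,interpolation=3))
E
```

```text
clock: 12.55
eef_pos: [0.481, -0.034, 0.0147]
contact_force: [0.7, 0.4, 0.0]
clock: 12.8
eef_pos: [0.4818, -0.034, 0.0148]
contact_force: [-1.8, -0.6, -0.0]
clock: 13.05
eef_pos: [0.483, -0.034, 0.015]
contact_force: [-1.7, 0.8, 0.1]
```

View pics/s3.png

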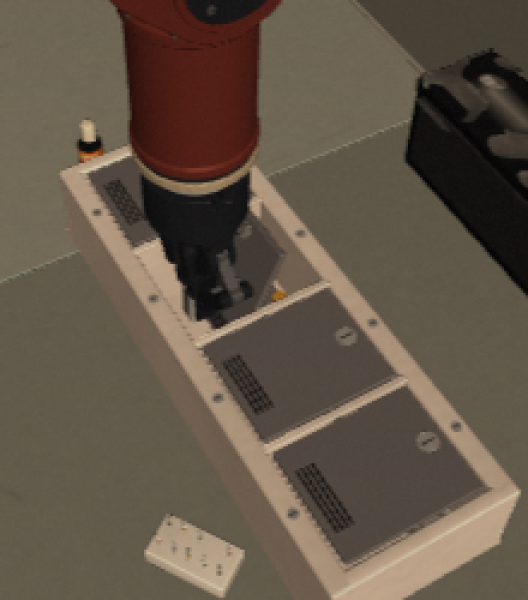

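Bay 2's cover stands steeply open at about (255,260) in the crop. The bystanders look untouched. I'll nudge it on to the stop.

```bash
cat > ang.py <<'E'
from h import *
ex=np.array([.9997,.0245,0]);ey=np.array([-.0245,.9997,0]);c=np.array([.513,-.083,.0])
for n in ("scene","top"):
    p,d=get_image(n);K=get_calibration(n);v,u=np.mgrid[:480,:640]
    P=np.stack([(u-K["cx"])/K["fx"]*d,(v-K["cy"])/K["fy"]*d,d],-1)@K["cam_to_world"][:3,:3].T+K["cam_to_world"][:3,3]
    l=P-c-ey*.05;X=l@ex;Y=l@ey;Z=P[...,2]
    m=(d>0)&(X>-.005)&(X<.045)&(Y>-.045)&(Y<-.02)&(Z>.085)&(Z<.14)
    if m.sum()<15: print(n,m.sum());continue
    q=np.c_[X[m],Z[m]];w=np.linalg.svd(q-np.median(q,0),full_matrices=False)[2][0]
    print(n,m.sum(),"angle",np.arctan2(abs(w[1]),abs(w[0])).round(3),"top z",np.percentile(Z[m],98).round(4))
E
python3 ang.py
python3 -m handwheel '[0,0,-0.001,0,0,0,-0.001,0]'| grep -v -e rot -e width; python3 -m handwheel '[0,0,-0.001,0,0,0,-0.001,0]'| grep -v -e rot -e width;python3 ang.py
```

```text
scene 264 angle 1.188 top z 0.1288
top 0
clock: 13.45
eef_pos: [0.4834, -0.034, 0.0148]
contact_force: [-5.6, 0.4, 1.5]
clock: 13.7
eef_pos: [0.4836, -0.034, 0.0148]
contact_force: [-7.9, 0.4, 5.7]
scene 260 angle 1.184 top z 0.1286
top 0
```

The force is rising with no further turn and the angle reads about 1.19 rad, so the cover is at its stop. I'll back off, lift, check and hand in.

```bash
python3 -m handwheel '[0,0,0.004,0,0,0,0.008,0,-0.03,0,0.009,0,-0.07,0,0.009,0,-0.12,0,0.009,0]'| grep -v -e rot -e width; python3 -m handwheel '[-0.05,0,0,0,-0.05,0,0,0,-0.05,0,0,0,-0.05,0,0,0]'| grep -v -e rot -e width; python3 ang.py
python3 - <<'E'
from h import *
p,d=get_image("scene");q,_=get_image("top")
cv2.imwrite('pics/s4.png',np.hstack([cv2.resize(p[150:480,220:520,::-1],(400,440)),cv2.resize(q[200:310,230:490,::-1],(400,440*0+170)).repeat(1,0) if 0 else cv2.copyMakeBorder(cv2.resize(q[200:310,230:490,::-1],(400,170)),0,270,0,0,0)]))
E
```

```text
clock: 14.42
eef_pos: [0.4758, -0.0341, 0.136]
contact_force: [1.2, -0.6, -1.4]
clock: 14.92
eef_pos: [0.4754, -0.0342, 0.1837]
contact_force: [-0.5, 0.4, 0.7]
scene 267 angle 1.182 top z 0.129
top 0
```

View pics/s4.png

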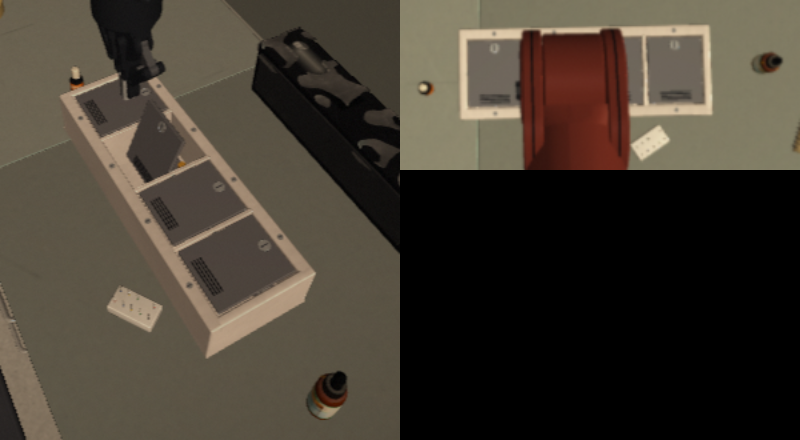

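The cover stands open at about (157,145) in the left panel with the gripper clear above it. All three bystanders are upright where they were.

```bash
python3 -c "
from bench import ticket;print(ticket.finish_job())"
```

```text
the job is handed in; nothing more can be done
None
```

The loose cover was bay 2. It now stands open against its stop, and I handed the job in at about 15 s on the robot's clock.

- **Finding it:** I pressed bays 4, 3 and 2 in turn. Bays 4 and 3 gave about 9 N within roughly 1 mm, so they are sound. Bay 2 gave way 5 mm at about 1 N. I did not press bay 1.
- **Opening it:** I pushed bay 2's grip-line end down until the force rose to about 10 N with no further turn.
- **Last checks:**
  - After the fingers left, the scene camera's depth put the cover at 1.18 rad, within measuring error of the 1.20 stop.
  - The gripper was clear of it, and the wrist force was only noise.
  - The bystanders looked upright and unmoved in the last picture; I did not re-measure their positions.
- **Disagreements:**
  - The real fingertip sat about 23 mm behind the reported TCP, which I found from the depth image and allowed for.
  - The top camera could not confirm the angle because the arm blocked its view.

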